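Close and lock the filter cassette of the cooker hood

ROBOT

A 6-joint arm with a two-finger parallel gripper is mounted at the origin on a cart in front of the work surface, level with it; the furniture and walls round the work are solid. World frame = base frame: x ahead of the robot, y to its left, z up, the work surface at z = 0. Lengths are in m, angles in rad, forces in N, time in s.
With the tool pointing down it reaches from about 0.25 to 0.725 m from the base axis. Payload 4 kg.
Tool frame: the origin (TCP) lies between the finger pads; the fingertips stand 8 mm ahead of it and the grasp point (between the pads) lies 11 mm behind it; z points along the fingers, y is the line along which they close (so a half turn about z gives the same grasp; the last joint's range is limited). The gripper opens to 85 mm and grips with 20 to 120 N. Pads are 22 mm wide; open, the fingers measure 114 mm over their backs; the gripper's body (76 mm by 85 mm) begins 54 mm behind the grasp point. The pads swing forward as they close: fully open they stand 13 mm farther back than shut.
Start: joints at [-1.171, 0.241, 0.005, 1.335, 0, 1.571], TCP at [0.195, -0.461, 0.239] pointing down, gripper open.
Joint ranges: [-2.72, 2.72], [-1.05, 1.87], [-1.09, 1.28], [-1.99, 2.15], [-1.42, 1.44], [-3.14, 3.14]. Speed limits (rad/s): [2.79, 2.79, 3.14, 3.14, 3.14, 3.14].

INTERFACE

Orientations are given as a unit quaternion [x, y, z, w].
In Python, from workcell import status, viewer, bot gives the robot as it stands.
- The arm moves only by the tool servo_tool, never from a script. Its argument "commands" is a list of rows, each a list of 5 numbers: the finger opening in mm, from 0 to 85.4, then the shift along the tool's x, y, z in mm, then the turn about the tool's z in rad. A call has 1 to 20 rows; each row shifts and turns the commanded pose from where the row before left it, along the tool's axes as they then stand; what a row does not reach is not made up. A row lasts 1/8 s, in which the tool goes at most 62.5 mm and 10.7 degrees, less where a joint would pass 70% of its speed; a pose out of reach is approached as far as the arm can. A call is refused whole if a number of a shift passes 62.5 or a number of a turn 0.188, either way. A call with a gripper value outside its range is refused whole. The fingers move at their own pace and stop on an object; the grip force is fixed at half the most. Time passes only in rows, so rows that do not move let the fingers close. It gives the time, the measured TCP pose, the force, the opening and the grip force at its end, in the units of the state.
- status.get_obs(): the state, without advancing time (a new reading comes with each control period).
- viewer.camera(name): name is "scene" or "top"; returns (picture, depth): 420x560x3 uint8, red, green, blue; 420x560 float32, m along the optical axis (not along the pixel's ray), 0 where there is no reading.
- viewer.get_calibration(name): a dict with "camera_matrix" (3x3 intrinsics, pixels), "distortion" ([k1, k2, p1, p2, k3] as OpenCV has them; the pictures are not rectified), "R" (3x3) and "t" (3): a world point X has camera coordinates R X + t. Camera axes: x right, y down, z forward; pixel columns grow to the right and rows downward; lengths in m; the calibration is good to about 2 mm. A picture is of the moment at which its call begins. get_calibration takes no time and is no camera call.
- bot.job_done(): hands the job in; it is judged then, once.
Trained networks look in the newest picture that a camera, given by its name, has taken for a name from the list of things; names that differ only in an ending like _2 or _b are one class to them, and where a whole thing is asked for, a point or a joint stands for the part that bears it (a point fixed in the world has none). Each returns a list of dicts, best first, with "p" (0 to 1); they miss things now and then, are a little off and sometimes report something else, mostly with a low value. They report only what shows in the picture. A call takes as long as a camera call.
- viewer.masks_of(camera, label): "mask" (420x560 bool, what is visible of it) and "pixel" ([row, column] in pixels, amid what is visible of it).
- viewer.spot_point(camera, label): "pixel" ([row, column] in pixels: a listed point, or the origin of a listed thing).
The state is a dict: "clock": time; "joint_pos": joint angles; "joint_vel": joint speeds; "tau": joint torques, N m; "eef_pos": TCP position; "tool_rot": TCP orientation; "ft_force": force on the tool from outside, world axes, zero at the start; "ft_torque": the same for the moment, N m; "grip_width": finger opening in m; "grasp_force": force on a finger pad.
Only numpy, scipy, OpenCV 4.12 (cv2) and the standard library are available. Lean on these libraries where they do the work, as an engineer would, in place of code of your own. Each camera call takes 0.05 s, during which the arm holds its last target. There are 200 camera calls.

TASK

Close up the cooker hood's filter cassette: lay the loose sheet-metal cover on it with the tongue slid under the cassette's lip and the sheet lying flat, then find the socket's slot with the black wing stud by feel (press lightly and shift the cover a little along), push the stud in until it bottoms, and turn it a quarter turn clockwise seen from above so that it catches and stays locked down when let go. Never force the stud against the socket with more than 30 N or the bracket bends, and leave the coffee cup and the spice jar standing where they are.

Things in the scene. Friction and masses are not known exactly. Their poses are not given: they have to be found in the camera images.
- cassette: Open stainless filter tray of a cooker hood, fixed on the worktop: 132 mm (its x) x 200 mm (its y) x 50 mm high, black charcoal block inside. Origin: centre of its underside, z up. The cover comes to rest on the rolled rims of the two long side walls, 50 mm up; the rims' inner faces are at x = +/-61 mm.
- home (a point): Point fixed on the cassette, 38 mm above its origin, axes as the cassette's. With the cover flat on the cassette in its middle position, cover_ref coincides with it; it can slide from 6 mm beyond (+y, where it stops) to some 9 mm short of it and still be held by the lip.
- lip (a point): Point on the cassette: middle of the lower edge of its folded lip, at x = 0, y = +80, z = 43.5 mm from the origin, axes as the cassette's. The lip spans the +y end, is 3 mm thick and reaches from this edge to the end wall; the cover's tongue goes under it.
- socket_axis (a point): Point at rim height over the stud's socket, at x = 0, y = -72, z = 50 mm on the cassette. The socket has a slot 30 mm long (x) and 8 mm wide (y), notches along y on its underside and a solid floor 9.5 mm below its face. Its bracket is set differently on each cassette: the socket lies up to 5 mm either way from here along y, its face 17 mm (+/-7) below this point; neither is reported: feel for it.
- cover_ref (a point): Reference point of the loose cover (about 0.3 kg, starts lying on a board over the hob): x across, y towards the tongue, z up. Sheet 134 x 180 x 3 mm, y -100 to +80, z +12 to +15 mm. Two skirts below it (outer faces x = +/-59, y -66 to +68, tapered at the foot) reach down to z = 0; they drop between the cassette's side rims with 2 mm play each side.
- tongue (a point): Root of the cover's tongue, at x = 0, y = +74, z = 1.6 mm from cover_ref. The tongue is 44 mm wide, 2.2 mm thick and sticks out 17 mm along +y. Set the cover down flat 14 to 19 mm short of home (towards the cassette's -y), then slide it flat along +y under the lip; it stops 6 mm beyond home, where the step at the tongue's root meets the edge of the lip.
- handle (a point): Centre of the grip bar of the cover's bridge handle, at x = 0, y = -9, z = +40 mm from cover_ref, near the centre of mass; axes as the cover's. The bar is 76 mm long along x, 10 mm thick along y, 14 mm high; 18 mm are free between it and the sheet.
- wing (a point): Grip point on the black wing of the stud that is captive in the cover, at x = 0, y = -72 mm from cover_ref, 45 mm above the sheet's top while the stud is up; z up. The wing is 36 mm long (this point's y), 10 mm thick (its x: grip across it) and stands 27 to 49 mm above the sheet. It sinks up to 25 mm when pushed: grip it with the fingertips no lower than 26 mm above the sheet.
- stud: The captive stud: black wing on a steel shank 5 mm thick with a cross pin 22 mm long (this body's y, in line with the wing) and 4 mm thick. Origin: centre of the pin, 5.5 mm above cover_ref's height while the stud is up; the shank ends 2.5 mm below it. Pin and shank end are hidden under the sheet.
- stud_push (a joint): Depth of the stud, m, 0 = up. Spring: 3 N at 0, +0.2 N per mm. Off the slot, its pin lands on the socket's face (at 1.5 to 15.5 mm). Over it, it passes; it turns freely from 9 to 23 mm on (as the socket is set) and meets the solid floor 1.5 mm deeper (10.5 to 24.5 mm), where the force jumps. Locked and let go it springs back 2 to 3 mm and stays there; not caught, it goes back to 0.
- stud_turn (a joint): Angle of the stud in the cover, rad, growing clockwise seen from above. 0: its cross pin (22 x 4 mm, along the wing) is in line with the slot, wing along the cover's x; it enters within about 0.15 rad of that. 1.57: locked in the notch, wing along the cover's y; a solid stop is met at about 1.69. Light friction.
- cup: White espresso cup, 62 x 88 x 50 mm, bystander. Origin: centre of its underside.
- spice: Spice jar with a dark cap, 41 mm across, 105 mm tall, bystander. Origin: centre of its underside.

How it is judged:
By the outcome, as a careful person would: the job done as asked, in the order asked, and still so for the second after the job is handed in, with the robot touching nothing.
It also fails if it takes over 70 s, if anything falls off the work surface, if the arm or the gripper's body presses on something with over 40 N, if the wrist force passes 120 N, or if a joint passes its speed limit or range.

## Working session

There is one attempt and no reset: what is moved stays moved. The work goes in short steps, Python scripts to look and compute and a tool call to move; the robot and the scene stay as the last step left them, time stands still between calls to the robot, and variables do not carry over. Pictures are saved under pics/ and viewed, at most 10 in all, crops included, and the job is handed in when it is done.

Besides the shell and the picture viewer there is one more tool, called after "Request:" by a JSON object that holds its "method" and its "body", one argument or row to a line. servo_tool: Moves the arm, as the interface text tells. Its arguments: {"type":"object","properties":{"commands":{"type":"array"}},"required":["commands"]}

```bash
mkdir -p pics; cat > h.py <<'E'
import numpy as np, cv2
from workcell import status, viewer, bot
def shot(cam,name=None):
    p,d=viewer.camera(cam)
    if name: cv2.imwrite('pics/'+name,p[:,:,::-1])
    return p,d
def ray(cam,px):
    c=viewer.get_calibration(cam); K=np.array(c['camera_matrix']);D=np.array(c['distortion']);R=np.array(c['R']);t=np.array(c['t'])
    u=cv2.undistortPoints(np.array([[[px[1],px[0]]]],float),K,D)[0,0]
    return R,t,np.array([u[0],u[1],1.])
def at_z(cam,px,z):
    R,t,v=ray(cam,px); o=-R.T@t; d=R.T@v; return o+d*(z-o[2])/d[2]
def cloud(cam,d,mask=None):
    c=viewer.get_calibration(cam); K=np.array(c['camera_matrix']);D=np.array(c['distortion']);R=np.array(c['R']);t=np.array(c['t'])
    m=(d>0) if mask is None else (d>0)&mask
    r,cc=np.nonzero(m); u=cv2.undistortPoints(np.stack([cc,r],1).astype(float)[:,None],K,D)[:,0]
    z=d[r,cc]; X=np.c_[u*z[:,None],z]; return (X-t)@R
def proj(cam,X):
    c=viewer.get_calibration(cam);X=np.atleast_2d(np.array(X,float))
    return cv2.projectPoints(X,cv2.Rodrigues(np.array(c['R']))[0],np.array(c['t']),np.array(c['camera_matrix']),np.array(c['distortion']))[0][:,0,::-1]
E
python3 - <<'E'
from h import *
o=status.get_obs(); print(o['clock'],o['eef_pos'],o['tool_rot'])
for cam in ('top','scene'):
    p,d=shot(cam,cam+'0.png')
    c=viewer.get_calibration(cam); print(cam,-np.array(c['R']).T@np.array(c['t']))
    for l in ('cassette','home','lip','socket_axis','cover_ref','tongue','handle','wing','cup','spice'):
        r=viewer.spot_point(cam,l)
        for q in r[:2]:
            px=q['pixel']; i=np.clip(np.round(px).astype(int),0,[419,559]); R,t,v=ray(cam,px)
            print(l,round(q['p'],2),np.round(px,1),np.round(R.T@(v*d[i[0],i[1]]-t),4))
E
```

```text
0.0 [ 0.19436832 -0.460003    0.23841152] [ 9.80089653e-01  1.98552715e-01 -1.97570475e-04 -1.02589754e-03]
top [0.39993992 0.07004491 1.03714538]
cassette 0.59 [245.3 190.6] [0.446  0.3186 0.0144]
home 0.58 [244.9 182.3] [0.4478 0.3425 0.0077]
lip 0.84 [243.7 156.6] [0.4519 0.4099 0.0141]
socket_axis 0.74 [247.2 213.4] [0.4394 0.256  0.0267]
cover_ref 0.74 [220.  374.1] [ 0.496  -0.1522  0.0676]
tongue 0.8 [223.5 343.9] [ 0.4904 -0.0785  0.0533]
handle 0.61 [215.4 403.8] [ 0.5047 -0.2252  0.0761]
wing 0.69 [213.5 403.4] [ 0.5104 -0.227   0.0679]
wing 0.51 [214.9 410.6] [ 0.5006 -0.228   0.1207]
cup 0.87 [259.3 282.6] [0.4048 0.0783 0.0057]
spice 0.92 [174.7 210. ] [0.6278 0.2626 0.0394]
scene [0.18354784 0.70368183 1.00246393]
cassette 0.75 [299.1 259.5] [0.4425 0.3388 0.0157]
home 0.57 [149.3 326.5] [ 0.4958 -0.2099  0.0665]
home 0.56 [291.5 257.4] [0.4585 0.3223 0.0152]
lip 0.94 [318.8 242.2] [0.4482 0.4141 0.0406]
lip 0.49 [268.1 278.7] [0.4381 0.2384 0.0264]
socket_axis 0.59 [271.6 274.5] [0.4436 0.2527 0.0249]
cover_ref 0.69 [160.2 318.2] [ 0.4985 -0.1489  0.0692]
tongue 0.82 [176.8 311.3] [ 0.4914 -0.0827  0.058 ]
handle 0.94 [153.  324.2] [ 0.4855 -0.1617  0.0966]
wing 0.61 [290.6 261. ] [0.4512 0.3155 0.0152]
wing 0.47 [135.6 332.7] [ 0.4864 -0.227   0.1176]
cup 0.63 [234.7 312.1] [0.3995 0.1054 0.0425]
spice 0.95 [256.2 214.5] [0.6142 0.2918 0.0316]
```

View pics/top0.png

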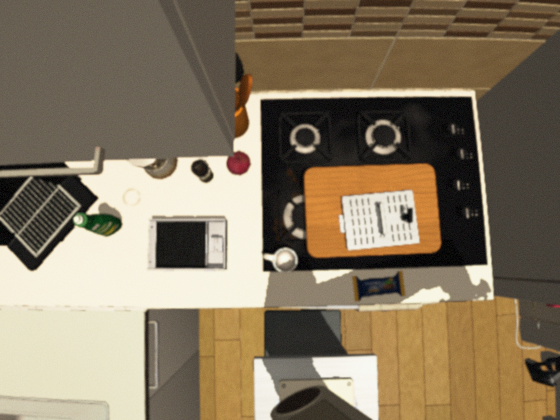

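View pics/scene0.png

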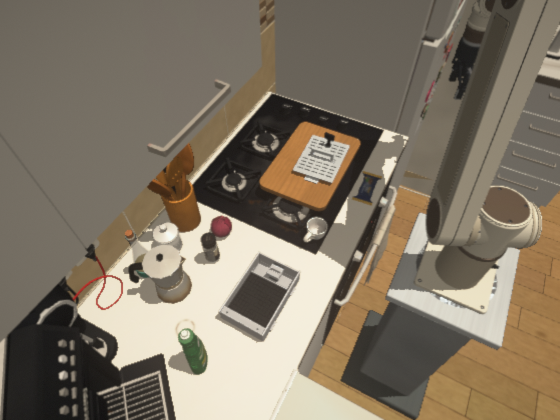

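The top view shows the cassette at rows 216-269, cols 150-226, with the socket on its right (-y) end. The cover is on the board at rows 190-248, cols 340-418, with its tongue on the left and the wing near (213,407). The scene view agrees. Next I fit the poses.

```bash
cat > m.py <<'E'
from h import *
import sys
for cam in ('top','scene'):
    p,d=shot(cam)
    for l,z in (('cassette',.05),('cover_ref',None),('handle',None),('wing',None),('cup',None),('spice',None)):
        r=viewer.masks_of(cam,l)
        for q in r[:1]:
            m=q['mask']; X=cloud(cam,d,m); zz=np.percentile(X[:,2],[5,25,50,75,95])
            print(cam,l,round(q['p'],2),np.round(q['pixel'],1),m.sum(),'z',np.round(zz,4),'med',np.round(np.median(X,0),4),'min',np.round(X.min(0),3),'max',np.round(X.max(0),3))
            if l in('cassette','cover_ref'):
                zp=.05 if l=='cassette' else np.median(X[:,2])
                c=max(cv2.findContours(m.astype(np.uint8),cv2.RETR_EXTERNAL,cv2.CHAIN_APPROX_NONE)[0],key=len)[:,0]
                W=np.array([at_z(cam,(b,a),zp)[:2] for a,b in c]); print('  rect',cv2.minAreaRect((W*1000).astype(np.float32)))
E
python3 m.py
python3 - <<'E'
from h import *
p,d=shot('top'); q,e=shot('scene')
a=cv2.resize(p[205:280,140:240],None,fx=4,fy=4,interpolation=cv2.INTER_CUBIC)
b=cv2.resize(p[180:255,330:430],None,fx=4,fy=4,interpolation=cv2.INTER_CUBIC)
c=cv2.resize(q[250:340,210:310],None,fx=4,fy=4,interpolation=cv2.INTER_CUBIC)[:300]
f=cv2.resize(q[125:200,280:380],None,fx=4,fy=4,interpolation=cv2.INTER_CUBIC)
cv2.imwrite('pics/crop.png',np.vstack([np.hstack([a,b]),np.hstack([c,f])])[:,:,::-1])
E
```

```text
top cassette 0.66 [244.8 187. ] 4156 z [-0.0057  0.0112  0.0136  0.0174  0.0418] med [0.449  0.3267 0.0136] min [ 0.378  0.223 -0.01 ] max [0.521 0.428 0.048]
  rect ((446.7984619140625, 319.3207092285156), (204.8352813720703, 134.66510009765625), 88.70218658447266)
top cover_ref 0.93 [221.1 378.7] 3841 z [0.0663 0.0683 0.0696 0.0709 0.0998] med [ 0.4954 -0.163   0.0696] min [ 0.426 -0.261  0.053] max [ 0.567 -0.068  0.123]
  rect ((497.53057861328125, -161.4636993408203), (134.8406982421875, 191.1062469482422), 3.9573681354522705)
top handle 0.57 [220.5 379.5] 3834 z [0.0663 0.0683 0.0696 0.0709 0.0998] med [ 0.4958 -0.1625  0.0696] min [ 0.427 -0.26   0.053] max [ 0.568 -0.068  0.123]
top cup 0.59 [256.8 289.9] 517 z [0.0066 0.0109 0.0218 0.0461 0.05  ] med [0.4056 0.0749 0.0218] min [0.373 0.044 0.005] max [0.433 0.125 0.055]
top spice 0.91 [170.7 202.4] 346 z [0.0134 0.0585 0.0958 0.0984 0.1002] med [0.6278 0.2751 0.0958] min [ 0.613  0.26  -0.009] max [0.665 0.301 0.105]
scene cassette 0.83 [294.2 258.8] 4014 z [-0.005   0.0115  0.0143  0.0268  0.0417] med [0.4457 0.3318 0.0143] min [ 0.377  0.225 -0.01 ] max [0.531 0.428 0.046]
  rect ((438.9808044433594, 336.0769348144531), (208.95175170898438, 143.0), 89.19572448730469)
scene cover_ref 0.89 [157.3 321.8] 1753 z [0.0645 0.0676 0.0693 0.0711 0.1002] med [ 0.4926 -0.159   0.0693] min [ 0.423 -0.277  0.051] max [ 0.568 -0.066  0.122]
  rect ((495.4503173828125, -169.99472045898438), (134.5496063232422, 227.29489135742188), 3.299187421798706)
scene handle 0.79 [157.  322.8] 1840 z [0.0559 0.0674 0.0691 0.071  0.1002] med [ 0.4932 -0.1592  0.0691] min [ 0.423 -0.308  0.047] max [ 0.575 -0.063  0.122]
```

View pics/crop.png

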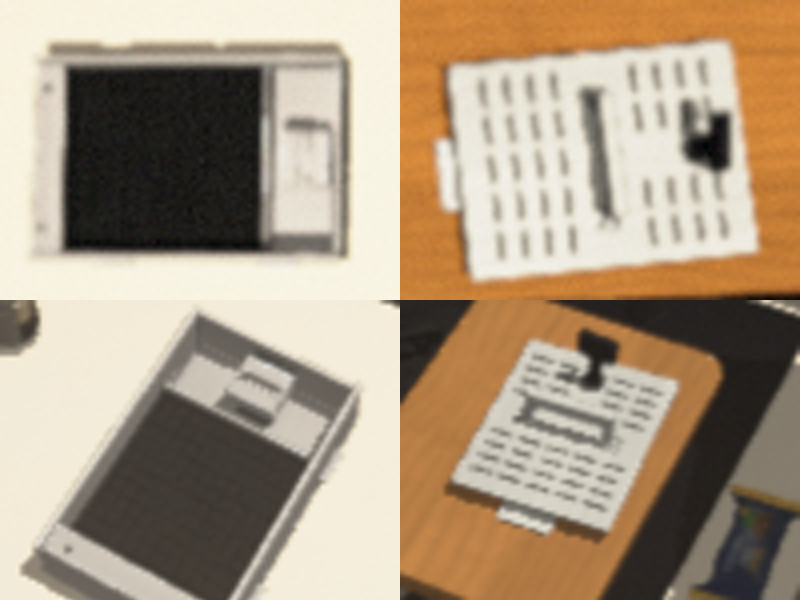

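The crops show the sheet's edges clearly, with the handle in the middle and the wing at the right end. The socket bracket with its slot sits in the cassette's -y end. I now refine both poses on image edges.

```bash
cat > fit.py <<'E'
from h import *
from scipy.optimize import least_squares
from scipy.ndimage import map_coordinates, gaussian_filter
def T(pose,P):
    x,y,a=pose; c,s=np.cos(a),np.sin(a); P=np.atleast_2d(P)
    return np.c_[x+c*P[:,0]-s*P[:,1],y+s*P[:,0]+c*P[:,1],P[:,2]]
def seg(a,b,n=25): return np.array(a)+(np.linspace(.06,.94,n)[:,None])*(np.array(b)-np.array(a))
def fit(imgs,edges,pose,w=4,iters=8):
    """edges: list (cam, a, b) in local frame, z = world z"""
    G={c:gaussian_filter(cv2.cvtColor(i,cv2.COLOR_RGB2GRAY).astype(float),.7) for c,i in imgs.items()}
    s=np.linspace(-w,w,8*w+1)
    for it in range(iters):
        obs=[]
        for cam,a,b in edges:
            L=seg(a,b); q=proj(cam,T(pose,L)); t=q[-1]-q[0]; t/=np.linalg.norm(t); n=np.array([-t[1],t[0]])
            S=q[:,None,:]+s[None,:,None]*n
            v=map_coordinates(G[cam],[S[...,0],S[...,1]],order=1); g=np.abs(np.gradient(v,axis=1))
            # common offset per segment thirds
            for k in np.array_split(np.arange(len(q)),5):
                gm=g[k].mean(0)*np.exp(-(s/w)**2); j=gm.argmax()
                if gm[j]<.6: continue
                obs.append((cam,L[k].mean(0),n,s[j]+ (q[k].mean(0)@n)))
        f=lambda p:np.array([proj(c,T(p,l))[0]@n-o for c,l,n,o in obs])
        r=least_squares(f,pose,loss='soft_l1',f_scale=.5,x_scale=[.01,.01,.05]); pose=r.x
        w2=max(2,w-it)
    return pose,np.sqrt(np.mean(r.fun**2)),len(obs),r
def rect(cam,x0,x1,y0,y1,z): 
    return [(cam,(x0,y0,z),(x0,y1,z)),(cam,(x1,y0,z),(x1,y1,z)),(cam,(x0,y0,z),(x1,y0,z)),(cam,(x0,y1,z),(x1,y1,z))]
def cov(cam,z): return rect(cam,-.067,.067,-.1,.08,z)
def cas(cam): return rect(cam,-.066,.066,-.1,.1,.05)+[(cam,(-.061,.08,.0465),(.061,.08,.0465))]
E
python3 - <<'E'
from fit import *
I={};Dp={}
for c in ('top','scene'): I[c],Dp[c]=shot(c)
for cams in (('top',),('scene',),('top','scene')):
    e=sum([cov(c,.0695) for c in cams],[]); r=fit(I,e,np.array([.4965,-.152,.09])); print('cover',cams,np.round(r[0],4),r[1:3])
    e=sum([cas(c) for c in cams],[]); k=fit(I,e,np.array([.445,.32,.0])); print('cass',cams,np.round(k[0],4),k[1:3])
ov=[]
for cam,(r0,c0) in (('top',(205,140)),('scene',(250,210)),('top',(180,330)),('scene',(125,280))):
    im=cv2.resize(I[cam][r0:r0+75+15*(r0==250),c0:c0+100],None,fx=4,fy=4,interpolation=cv2.INTER_CUBIC)
    for pose,E in ((r[0],cov(cam,.0695)),(k[0],cas(cam)+rect(cam,-.015,.015,-.076,-.068,.03))):
        for _,a,b in E:
            q=(proj(cam,T(pose,[a,b]))-[r0,c0]+.5)*4
            cv2.line(im,*[tuple(int(v) for v in z[::-1]) for z in q],(255,0,0),1)
    ov.append(im[:300])
cv2.imwrite('pics/ov.png',np.vstack([np.hstack(ov[:2]),np.hstack(ov[2:])])[:,:,::-1])
# socket height in cassette frame
x,y,a=k[0]
for cam in I:
    X=cloud(cam,Dp[cam]); c,s=np.cos(a),np.sin(a); L=np.c_[(X[:,0]-x)*c+(X[:,1]-y)*s,-(X[:,0]-x)*s+(X[:,1]-y)*c,X[:,2]]
    for yy in range(-92,-44,4):
        m=(abs(L[:,0])<.008)&(abs(L[:,1]-yy/1e3)<.002); print(yy,m.sum(),np.round(np.median(L[m,2])*1e3,1) if m.any() else '',end='; ')
    print()
    for lo,hi in ((.056,.064),):
        for sg in (-1,1):
            pass
E
```

```text
cover ('top',) [ 0.4964 -0.1576  0.0701] (np.float64(0.7565950683118529), 20)Traceback (most recent call last):
  File "<stdin>", line 6, in <module>
  File "fit.py", line 24, in fit
    r=least_squares(f,pose,loss='soft_l1',f_scale=.5,x_scale=[.01,.01,.05]); pose=r.x
    return func(*args, **kwargs)
    vector_fun = VectorFunction(
        fun_wrapped,
    ...<6 lines>...
        workers=workers
    )
    self.J, dct = approx_derivative(
                  ~~~~~~~~~~~~~~~~~^
        self.fun_wrapped, self.x, f0=self.f, **finite_diff_options
        ^^^^^^^^^^^^^^^^^^^^^^^^^^^^^^^^^^^^^^^^^^^^^^^^^^^^^^^^^^
    )
    ^
    J, _nfev = _dense_difference(fun_wrapped, x0, f0, h,
               ~~~~~~~~~~~~~~~~~^^^^^^^^^^^^^^^^^^^^^^^^
                             use_one_sided, method,
                             ^^^^^^^^^^^^^^^^^^^^^^
                             mf)
                             ^^^
    df = [f_eval - f0 for f_eval in f_evals]
                                    ^^^^^^^
    f = np.atleast_1d(self.fun(x, *self.args, **self.kwargs))
                      ~~~~~~~~^^^^^^^^^^^^^^^^^^^^^^^^^^^^^^
    return np.atleast_1d(self.fun(x))
                         ~~~~~~~~^^^
    return self.f(x, *self.args, **self.kwargs)
           ~~~~~~^^^^^^^^^^^^^^^^^^^^^^^^^^^^^^
  File "fit.py", line 23, in <lambda>
    f=lambda p:np.array([proj(c,T(p,l))[0]@n-o for c,l,n,o in obs])
                         ~~~~^^^^^^^^^^
  File "h.py", line 19, in proj
    c=viewer.get_calibration(cam);X=np.atleast_2d(np.array(X,float))
ValueError: time passes only in moves, steps and waits
```

Request:
{"method": "servo_tool", "body": {
  "commands": [
    [40,0,0,-20,-0.1]
  ]
}}

```text
clock: 2.12
eef_pos: [0.1942, -0.4596, 0.258]
tool_rot: [0.969, 0.249, -0.0, -0.002]
ft_force: [0.2, -0.4, -0.5]
grip_width: 0.0699
grasp_force: 0.0
```

```bash
python3 -c "
from h import *
o=status.get_obs();print(o['clock'],o['joint_pos'],o['eef_pos'],o['tool_rot'],o['ft_force'],o['grip_width'])"
```

```text
2.125 [-1.17101884e+00  2.34179424e-01  4.53759402e-02  1.38581700e+00
  4.09201461e-05  1.46801840e+00] [ 0.19418801 -0.45955184  0.25803673] [ 9.68593759e-01  2.48641254e-01 -2.62665740e-04 -1.89406031e-03] [ 0.18517263 -0.3765748  -0.4698424 ] 0.06990706885448025
```

```bash
sed -i 's/^def shot/CAL={c:viewer.get_calibration(c) for c in ("top","scene")}\ndef shot/; s/viewer.get_calibration(cam)/CAL[cam]/' h.py
cat > a.py <<'E'
from fit import *
I={};Dp={}
for c in ('top','scene'): I[c],Dp[c]=shot(c)
for cams in (('top',),('scene',),('top','scene')):
    e=sum([cov(c,.0695) for c in cams],[]); r=fit(I,e,np.array([.4965,-.152,.09])); print('cover',cams,np.round(r[0],4),r[1:3])
    e=sum([cas(c) for c in cams],[]); k=fit(I,e,np.array([.445,.32,.0])); print('cass',cams,np.round(k[0],4),k[1:3])
ov=[]
for cam,(r0,c0) in (('top',(205,140)),('scene',(250,210)),('top',(180,330)),('scene',(125,280))):
    im=cv2.resize(I[cam][r0:r0+75+15*(r0==250),c0:c0+100],None,fx=4,fy=4,interpolation=cv2.INTER_CUBIC)
    for pose,E in ((r[0],cov(cam,.0695)),(k[0],cas(cam)+rect(cam,-.015,.015,-.076,-.068,.03))):
        for _,a,b in E:
            q=(proj(cam,T(pose,[a,b]))-[r0,c0]+.5)*4
            cv2.line(im,*[tuple(int(v) for v in z[::-1]) for z in q],(255,0,0),1)
    ov.append(im[:300])
cv2.imwrite('pics/ov.png',np.vstack([np.hstack(ov[:2]),np.hstack(ov[2:])])[:,:,::-1])
x,y,a=k[0]
for cam in I:
    X=cloud(cam,Dp[cam]); c,s=np.cos(a),np.sin(a); L=np.c_[(X[:,0]-x)*c+(X[:,1]-y)*s,-(X[:,0]-x)*s+(X[:,1]-y)*c,X[:,2]]
    for yy in range(-92,-44,4):
        m=(abs(L[:,0])<.008)&(abs(L[:,1]-yy/1e3)<.002); print(yy,m.sum(),np.round(np.median(L[m,2])*1e3,1) if m.any() else '',end='; ')
    print()
E
python3 a.py
```

```text
cover ('top',) [ 0.4965 -0.1576  0.0686] (np.float64(0.7570952072760687), 20)
cass ('top',) [ 0.4543  0.3195 -0.0285] (np.float64(0.419065576563882), 25)
cover ('scene',) [ 0.494  -0.1562  0.0708] (np.float64(0.13537598420378347), 20)
cass ('scene',) [ 0.4373  0.329  -0.0191] (np.float64(0.7462650425856414), 25)
cover ('top', 'scene') [ 0.4955 -0.1571  0.0692] (np.float64(0.582497911526382), 40)
cass ('top', 'scene') [0.4475 0.3248 0.0129] (np.float64(1.7814539392533606), 50)
-92 6 23.5; -88 13 25.9; -84 10 25.4; -80 6 26.7; -76 10 17.5; -72 14 20.3; -68 6 25.1; -64 11 27.1; -60 7 25.8; -56 0 ; -52 6 -5.0; -48 18 9.0; 
-92 6 25.8; -88 9 26.2; -84 5 26.0; -80 14 25.1; -76 7 17.6; -72 2 24.0; -68 5 25.8; -64 17 24.3; -60 20 18.1; -56 4 9.7; -52 0 ; -48 7 14.4;
```

View pics/ov.png

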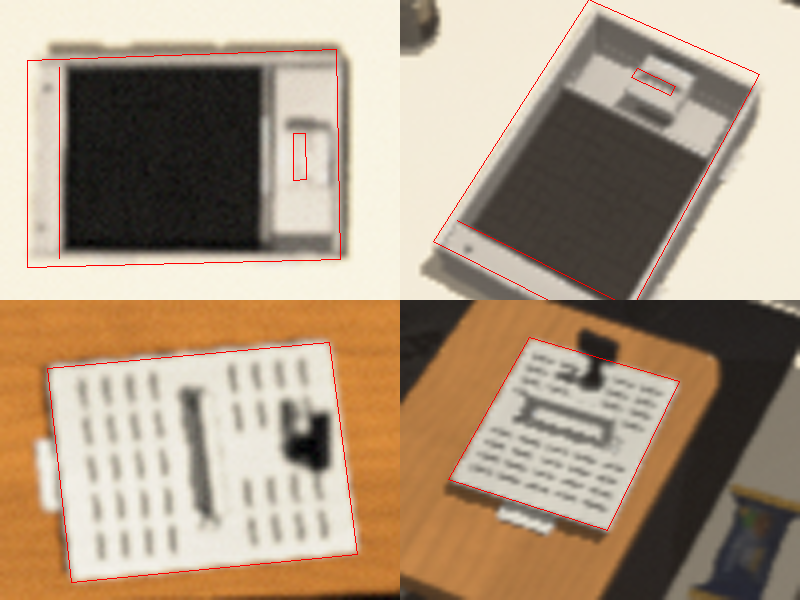

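Request:
{"method": "servo_tool", "body": {
  "commands": [
    [30,0,0,0,-0.18],
    [30,0,0,0,-0.18],
    [30,0,0,0,-0.18],
    [30,0,0,0,-0.18],
    [30,0,0,0,-0.18],
    [30,0,0,0,-0.18],
    [30,0,0,0,-0.18],
    [30,0,0,0,-0.18],
    [30,0,0,0,-0.18],
    [30,0,0,0,-0.18],
    [30,0,0,0,-0.18],
    [30,0,0,0,-0.18],
    [30,0,0,0,-0.18],
    [30,0,0,0,-0.18],
    [30,0,0,0,-0.18]
  ]
}}

```text
clock: 4.1
eef_pos: [0.1945, -0.4604, 0.2586]
tool_rot: [-0.031, 1.0, 0.0, -0.0]
ft_force: [0.6, 0.4, -0.3]
grip_width: 0.03
grasp_force: 0.0
```

The overlay shows the cover fits well, but the two cameras disagree on the cassette, so the assumed rim height looks wrong. I will free z in the fit.

```bash
cat > b.py <<'E'
import fit as F
from fit import *
I={};Dp={}
for c in ('top','scene'): I[c],Dp[c]=shot(c)
X=cloud('top',Dp['top'])
def zat(x,y,r=.008):
    return [round(float(np.median(C[(np.hypot(C[:,0]-x,C[:,1]-y)<r),2]))*1e3,1) for C in (cloud('top',Dp['top']),cloud('scene',Dp['scene']))]
print('counter',zat(.36,.3),zat(.36,.36),zat(.54,.36),'board',zat(.5,-.04),zat(.4,-.15),'sheet',zat(.455,-.12))
def T4(p,P): x,y,a,z=p; return F_T((x,y,a),P)+np.array([0,0,z])
F_T=F.T; F.T=T4
_ls=F.least_squares
F.least_squares=lambda f,p,**k:_ls(f,p,loss='soft_l1',f_scale=.4,x_scale=[.01,.01,.05,.01])
for n,E,p0 in (('cover',lambda c:cov(c,0),[.4955,-.157,.07,.0695]),('cass',cas,[.447,.322,0.0,-.006]),('cass',cas,[.447,.322,0.0,-.01])):
    for w in (4,3):
        e=E('top')+E('scene'); r=fit(I,e,np.array(p0),w=w,iters=12); print(n,w,np.round(r[0],4),r[1:3])
    if n=='cover':cv_=r[0]
k=r[0]; ov=[]
for cam,(r0,c0) in (('top',(205,140)),('scene',(250,210))):
    im=cv2.resize(I[cam][r0:r0+90,c0:c0+100],None,fx=4,fy=4,interpolation=cv2.INTER_CUBIC)
    for _,a,b in cas(cam)+rect(cam,-.015,.015,-.076,-.068,.035):
        q=(proj(cam,T4(k,[a,b]))-[r0,c0]+.5)*4
        cv2.line(im,*[tuple(int(v) for v in z[::-1]) for z in q],(255,0,0),1)
    ov.append(im)
cv2.imwrite('pics/ov2.png',np.hstack(ov)[:,:,::-1])
E
python3 b.py
```

```text
counter [-7.2, -7.8] [-7.5, -7.1] [-6.7, -7.0] board [53.3, 53.4] [-0.7, 0.5] sheet [69.4, 68.9]
cover 4 [ 0.4961 -0.1586  0.0715  0.0664] (np.float64(0.5658469430717087), 40)
cover 3 [ 0.4962 -0.1587  0.0723  0.0663] (np.float64(0.23389324625634286), 40)
cass 4 [ 0.4532  0.3244 -0.024  -0.0151] (np.float64(1.1179156059141624), 50)
cass 3 [ 0.4532  0.3243 -0.0235 -0.0154] (np.float64(1.0018960180092655), 50)
cass 4 [ 0.4534  0.3243 -0.0241 -0.0154] (np.float64(1.1236778624101293), 50)
cass 3 [ 0.4534  0.3243 -0.0227 -0.0153] (np.float64(1.0235145988409984), 50)
```

View pics/ov2.png

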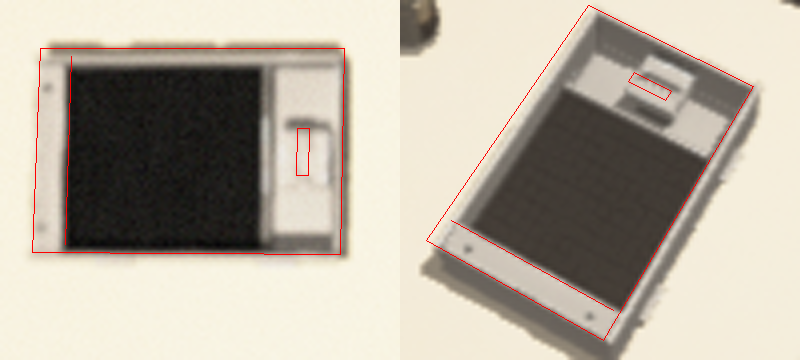

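Worktop there is at z = -7 mm, and the free fit was caught by the shadow along the cassette's far side. I refit with the height fixed and only clean edges.

```bash
cat > c.py <<'E'
from fit import *
I={};Dp={}
for c in ('top','scene'): I[c],Dp[c]=shot(c)
Z=-.0072; zr=.05+Z
S=[(590,10),(757,85),(434,241),(605,338)]; 
for n,cam,o,pts in (('scene','scene',(250,210),[((590-400),10),(757-400,85),(34,241),(205,338)]),('top','top',(205,140),[(40,58),(32,255),(347,55),(345,255)])):
    print(n,[np.round(at_z(cam,(y/4-.5+o[0],x/4-.5+o[1]),zr)[:2]*1e3,1).tolist() for x,y in pts])
print('lip edge top',[np.round(at_z('top',(y/4-.5+205,x/4-.5+140),.0393)[:2]*1e3,1).tolist() for x,y in [(66,70),(66,246)]])
print('lip edge scene',[np.round(at_z('scene',(y/4-.5+250,x/4-.5+210),.0393)[:2]*1e3,1).tolist() for x,y in [(72,225),(217,306)]])
# profile of gradients along x and y over cassette in each camera, rectified orthophoto at rim height
for cam in I:
    xs=np.arange(.36,.54,.0005); ys=np.arange(.20,.45,.0005); gx,gy=np.meshgrid(xs,ys,indexing='ij')
    q=proj(cam,np.c_[gx.ravel(),gy.ravel(),np.full(gx.size,zr)])
    im=cv2.remap(I[cam],q[:,1].reshape(gx.shape).astype(np.float32),q[:,0].reshape(gx.shape).astype(np.float32),cv2.INTER_CUBIC)
    cv2.imwrite('pics/o_%s.png'%cam,im[::-1,::-1,::-1])
a=np.hstack([cv2.imread('pics/o_%s.png'%c) for c in I]); a=cv2.resize(a,None,fx=.8,fy=1.6)
cv2.imwrite('pics/ortho.png',a); print(a.shape)
E
python3 c.py
```

```text
scene [[511.4, 229.8], [382.0, 228.1], [514.4, 423.1], [387.6, 426.5]]
top [[514.6, 420.2], [388.1, 423.4], [512.0, 219.8], [385.1, 221.9]]
lip edge top [[506.8, 403.9], [393.5, 402.4]]
lip edge scene [[500.0, 401.7], [391.7, 404.6]]
(578, 800, 3)
```

View pics/ortho.png

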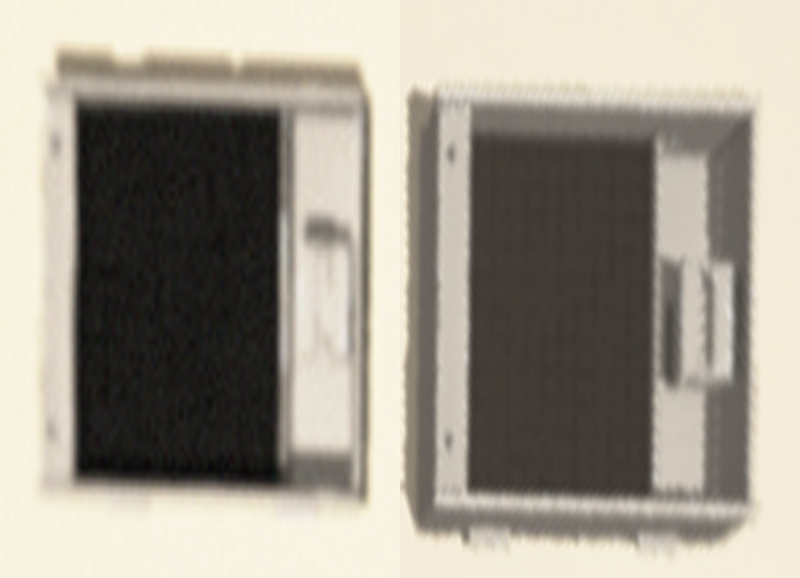

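In the ortho views the cassette spans cols 42-365, rows 82-496 (top) and cols 437-755, rows 91-508 (scene). The lip edge is at cols 76 and 470. This gives the cassette at about (0.4475, 0.324) with yaw -0.018, and the cover at (0.495, -0.157) with yaw +0.07. Both cameras show the same relative offset.

Request:
{"method": "servo_tool", "body": {
  "commands": [
    [30,0,0,0,-0.01],
    [30,-36,30,0,0],
    [30,-36,30,0,0],
    [30,-36,30,0,0],
    [30,-36,30,0,0],
    [30,-36,30,0,0],
    [30,-36,30,0,0],
    [30,-36,30,0,0],
    [30,-36,30,0,0],
    [30,-33,33,0,0],
    [30,0,0,50,0],
    [30,0,0,50,0],
    [30,0,0,25,0],
    [30,0,0,0,0]
  ]
}}

```text
clock: 6.05
eef_pos: [0.4945, -0.1656, 0.1321]
tool_rot: [-0.034, 0.999, 0.001, -0.003]
ft_force: [-0.8, 0.2, 1.1]
grip_width: 0.0301
grasp_force: 0.0
```

```bash
python3 - <<'E'
from h import *
o=status.get_obs(); print(o['eef_pos'],np.degrees(2*np.arctan2(o['tool_rot'][1],o['tool_rot'][0])))
p,_=shot('top'); q,_=shot('scene')
cv2.imwrite('pics/pre.png',np.hstack([cv2.resize(p[175:260,330:430],None,fx=4,fy=4),cv2.resize(q[110:195,280:380],None,fx=4,fy=4)])[:,:,::-1])
E
```

```text
[ 0.49447434 -0.16564712  0.13209131] 183.85673616837772
```

View pics/pre.png

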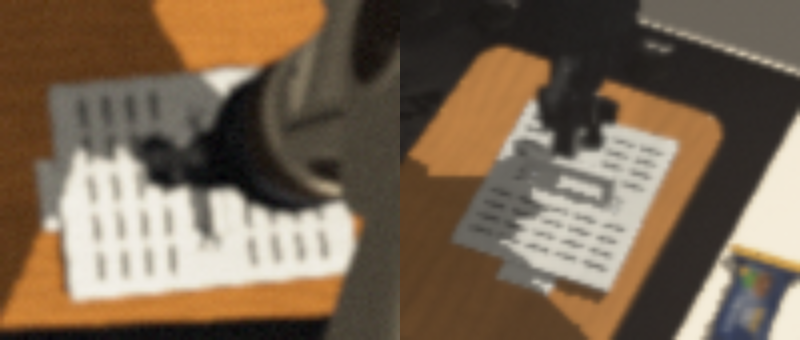

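The gripper hangs over the handle bar, with fingers either side of it (around col 590, row 120 in the scene crop). Descend and grip.

Request:
{"method": "servo_tool", "body": {
  "commands": [
    [30,-1,0,20,0],
    [30,0,0,20,0],
    [30,0,0,8,0],
    [30,0,0,0,0],
    [0,0,0,0,0],
    [0,0,0,0,0],
    [0,0,0,0,0],
    [0,0,0,0,0],
    [0,0,0,0,0]
  ]
}}

```text
clock: 7.28
eef_pos: [0.4982, -0.1665, 0.0876]
tool_rot: [-0.034, 0.999, -0.0, 0.001]
ft_force: [-1.7, -0.3, 6.3]
grip_width: 0.0089
grasp_force: 59.9
```

Request:
{"method": "servo_tool", "body": {
  "commands": [
    [0,0,0,-10,0],
    [0,0,0,-20,0],
    [0,0,0,-30,0],
    [0,0,0,-30,0],
    [0,0,0,0,0]
  ]
}}

```text
clock: 7.9
eef_pos: [0.4988, -0.1668, 0.1785]
tool_rot: [-0.034, 0.999, -0.001, 0.002]
ft_force: [0.1, -0.2, -3.1]
grip_width: 0.0085
grasp_force: 58.9
```

```bash
python3 - <<'E'
from h import *
o=status.get_obs(); print(o['eef_pos'],o['ft_force'],o['ft_torque'],o['grip_width'],o['grasp_force'])
p,_=shot('top'); q,_=shot('scene')
cv2.imwrite('pics/lift.png',np.hstack([cv2.resize(p[165:265,330:430],None,fx=4,fy=4),cv2.resize(q[90:190,280:380],None,fx=4,fy=4)])[:,:,::-1])
E
```

```text
[ 0.49882387 -0.16678497  0.1785411 ] [ 0.11049793 -0.1935143  -3.05944671] [ 0.05066769 -0.04925834 -0.05274334] 0.008509563210955428 58.87953758239746
```

View pics/lift.png

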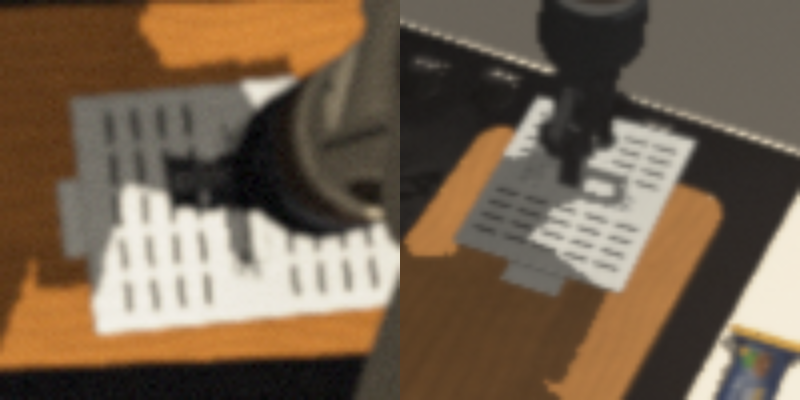

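The cover is held level, with about 3 N of weight on the wrist. I carry it over to hover above the cassette.

Request:
{"method": "servo_tool", "body": {
  "commands": [
    [0,1.4,20,0,0],
    [0,1.4,35,0,0],
    [0,1.4,45,0,0],
    [0,1.4,50,0,0],
    [0,1.4,50,0,0],
    [0,1.4,50,0,0],
    [0,1.4,50,0,0],
    [0,1.4,50,0,0],
    [0,1.4,45,0,0],
    [0,1.4,35,0,0],
    [0,1.4,22,0,0],
    [0,1.4,15,0,0],
    [0,0,0,20,0.0885],
    [0,0,0,20,0],
    [0,0,0,10,0],
    [0,0,0,0,0]
  ]
}}

```text
clock: 10.0
eef_pos: [0.4478, 0.2979, 0.1253]
tool_rot: [0.01, 1.0, -0.001, -0.001]
ft_force: [-0.4, 0.0, -2.8]
grip_width: 0.0087
grasp_force: 58.9
```

```bash
cat > d.py <<'E'
from fit import *
I={};Dp={}
for c in ('top','scene'): I[c],Dp[c]=shot(c)
o=status.get_obs(); tx=np.array(o['eef_pos']); print(o['clock'],tx,np.degrees(2*np.arctan2(o['tool_rot'][1],o['tool_rot'][0])),o['ft_force'])
zs=tx[2]-.0876+.0693; print('sheet z guess',zs)
for c in I:
    X=cloud(c,Dp[c]); m=(abs(X[:,2]-zs)<.012)&(abs(X[:,0]-tx[0])<.09)&(abs(X[:,1]-tx[1]-.01)<.12)
    Y=X[m]; A=np.c_[Y[:,:2]-tx[:2],np.ones(len(Y))]
    for _ in range(3):
        k=np.linalg.lstsq(A,Y[:,2],rcond=None)[0]; g=abs(A@k-Y[:,2])<.005; A,Y=A[g],Y[g]
    print(c,len(Y),'plane slope',np.round(k,4),'ext',np.round(np.percentile(Y,[1,99],axis=0)[:,:2],4).tolist())
g=np.array([tx[0]-.003,tx[1]+.009,-.018])
for cams in (('top',),('scene',),('top','scene')):
    r=fit(I,sum([cov(c,zs) for c in cams],[]),g); print(cams,np.round(r[0],4),r[1:3])
s=[]
for cam,(r0,c0) in (('top',(195,135)),('scene',(225,210))):
    im=cv2.resize(I[cam][r0:r0+110,c0:c0+100],None,fx=4,fy=4,interpolation=cv2.INTER_CUBIC)
    for _,a,b in cov(cam,zs):
        q=(proj(cam,T(r[0],[a,b]))-[r0,c0]+.5)*4
        cv2.line(im,*[tuple(int(v) for v in z[::-1]) for z in q],(255,0,0),1)
    s.append(im)
cv2.imwrite('pics/hover.png',np.hstack(s)[:,:,::-1])
E
python3 d.py
```

```text
10.1 [0.44895129 0.29858365 0.12678646] 178.8192827747699 [ 0.80842736  0.02538299 -2.16809421]
sheet z guess 0.10848646179507403
top 2200 plane slope [-0.0026 -0.0008  0.1072] ext [[0.3805, 0.2083], [0.5136, 0.3408]]
scene 2450 plane slope [-0.0029  0.0022  0.108 ] ext [[0.3794, 0.213], [0.5114, 0.3879]]
('top',) [ 0.4486  0.3052 -0.045 ] (np.float64(0.4410955107971626), 20)
('scene',) [ 0.4451  0.3084 -0.0177] (np.float64(0.5992404028883563), 19)
('top', 'scene') [ 0.4467  0.3081 -0.0218] (np.float64(0.929423156175302), 39)
```

View pics/hover.png

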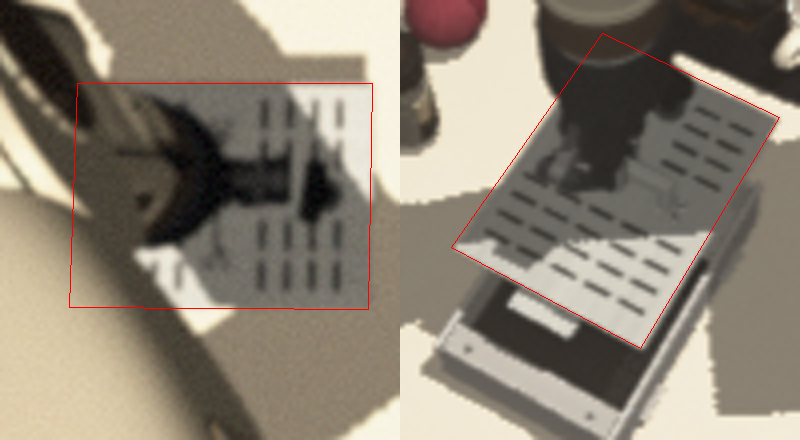

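The hover picture shows the cover level, with the fitted outline on its edges. It is centred over the cassette to within about 1 mm in x and sits about 17 mm short of home. I descend, slowly at the end.

Request:
{"method": "servo_tool", "body": {
  "commands": [
    [0,-0.7,0.5,15,0],
    [0,0,0,15,0],
    [0,0,0,12,0],
    [0,0,0,5,0],
    [0,0,0,2,0],
    [0,0,0,2,0],
    [0,0,0,2,0],
    [0,0,0,0,0]
  ]
}}

```text
clock: 11.1
eef_pos: [0.4494, 0.299, 0.0734]
tool_rot: [0.01, 1.0, 0.0, 0.0]
ft_force: [0.8, -0.5, -1.9]
grip_width: 0.0084
grasp_force: 58.9
```

Request:
{"method": "servo_tool", "body": {
  "commands": [
    [0,0,0,2,0],
    [0,0,0,2,0],
    [0,0,0,2,0],
    [0,0,0,1,0],
    [0,0,0,0,0]
  ]
}}

```text
clock: 11.72
eef_pos: [0.4493, 0.2989, 0.0662]
tool_rot: [0.01, 1.0, -0.0, -0.0]
ft_force: [0.2, 0.9, -2.9]
grip_width: 0.0086
grasp_force: 58.9
```

Request:
{"method": "servo_tool", "body": {
  "commands": [
    [0,0,0,1,0],
    [0,0,0,1,0],
    [0,0,0,1,0],
    [0,0,0,0,0]
  ]
}}

```text
clock: 12.22
eef_pos: [0.4494, 0.299, 0.064]
tool_rot: [0.01, 1.0, 0.0, 0.0]
ft_force: [-2.1, -1.2, 3.7]
grip_width: 0.0088
grasp_force: 59.8
```

The sheet is resting on the rims at the predicted height. I slide it flat under the lip, easing the pressure slightly.

Request:
{"method": "servo_tool", "body": {
  "commands": [
    [0,0,0,-0.5,0],
    [0,0,2,0,0],
    [0,0,2,0,0],
    [0,0,2,0,0],
    [0,0,2,0,0],
    [0,0,2,0,0],
    [0,0,2,0,0],
    [0,0,0.5,0,0],
    [0,0,0,0,0]
  ]
}}

```text
clock: 13.35
eef_pos: [0.4499, 0.3115, 0.064]
tool_rot: [0.01, 1.0, -0.0, 0.0]
ft_force: [-0.1, -5.0, 4.4]
grip_width: 0.0085
grasp_force: 60.0
```

```bash
sed -i 's/hover.png/slid.png/; s/-.0876+.0693/-.0183/' d.py; python3 d.py
```

```text
13.45 [0.44996934 0.31154679 0.06401229] 178.83299898789494 [-0.05372911 -4.85313165  4.75078426]
sheet z guess 0.04571228748198061
top 1940 plane slope [ 0.0003 -0.0027  0.0459] ext [[0.3817, 0.2223], [0.516, 0.3546]]
scene 2489 plane slope [ 0.0051 -0.017   0.0457] ext [[0.3808, 0.2262], [0.5131, 0.424]]
('top',) [0.4474 0.3195 0.0108] (np.float64(1.0734213703444269), 20)
('scene',) [ 0.4466  0.3212 -0.0285] (np.float64(0.43281085225649635), 20)
('top', 'scene') [ 0.448   0.3211 -0.0151] (np.float64(0.8249264687016787), 40)
```

View pics/slid.png

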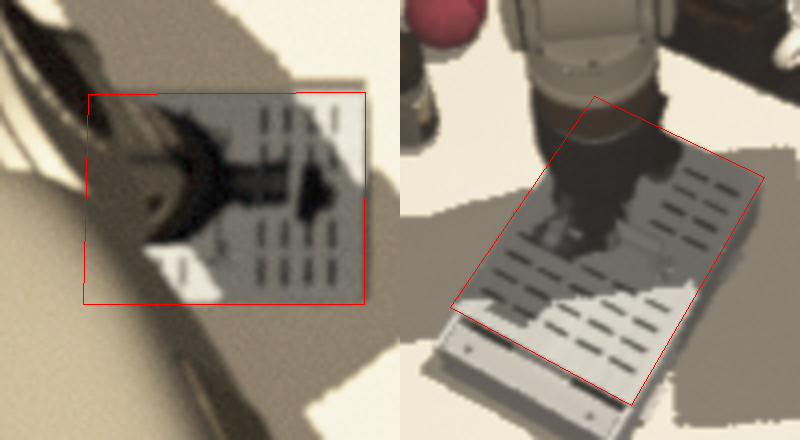

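Slid flat: the tongue is under the lip and the cover is about 4 mm short of home, near where the images put the slot. I release the handle and move to the wing.

Request:
{"method": "servo_tool", "body": {
  "commands": [
    [30,0,0,0,0],
    [30,0,0,0,0],
    [30,0,0,0,0],
    [30,0,0,-15,0],
    [30,0,0,-38,0],
    [30,1.3,-20,0,0],
    [30,1.3,-25,0,0],
    [30,0,-18,0,0],
    [30,0,0,0,0]
  ]
}}

```text
clock: 14.58
eef_pos: [0.4456, 0.2472, 0.1168]
tool_rot: [0.011, 1.0, -0.0, -0.0]
ft_force: [0.2, -0.2, -0.3]
grip_width: 0.0298
grasp_force: 0.0
```

```bash
cat > e.py <<'E'
from fit import *
I={};Dp={}
for c in ('top','scene'): I[c],Dp[c]=shot(c)
o=status.get_obs(); tx=np.array(o['eef_pos']); print(o['clock'],tx,np.degrees(2*np.arctan2(o['tool_rot'][1],o['tool_rot'][0])),o['ft_force'],o['ft_torque'],o['joint_pos'][5])
for c in I:
    X=cloud(c,Dp[c]); m=(abs(X[:,2]-.0457)<.006)&(abs(X[:,0]-.448)<.08)&(abs(X[:,1]-.31)<.12); print(c,m.sum(),np.round(np.percentile(X[m],[1,99],axis=0)[:,:2],4).tolist())
for cams in (('top',),('scene',),('top','scene')):
    r=fit(I,sum([cov(c,.0457) for c in cams],[]),np.array([.4475,.3205,-.018]),w=2); print(cams,np.round(r[0],4),r[1:3])
for c in I:
  for l in ('wing','handle','cup','spice'):
    for q in viewer.spot_point(c,l)[:2]: print(c,l,round(q['p'],2),np.round(q['pixel'],1),np.round(at_z(c,q['pixel'],.0907 if l=='wing' else .0707 if l=='handle' else -.007),4))
E
python3 e.py
```

```text
14.675 [0.44603924 0.24867482 0.11691239] 178.8074937669656 [-0.43359645 -0.1157146   0.46049232] [-0.03323881  0.06760162 -0.03349519] 0.5291618364247556
top 699 [[0.3811, 0.2204], [0.516, 0.284]]
scene 3017 [[0.3811, 0.2267], [0.5126, 0.4217]]
('top',) [ 0.4498  0.3159 -0.0121] (np.float64(0.3159575057283137), 15)
('scene',) [ 0.447   0.3214 -0.0155] (np.float64(0.19240797662565998), 20)
('top', 'scene') [ 0.4476  0.3204 -0.0141] (np.float64(0.485442929294624), 35)
top cup 0.67 [259.6 280.7] [ 0.4042  0.0834 -0.007 ]
top spice 0.92 [176.4 206.3] [ 0.634   0.2818 -0.007 ]
scene wing 0.44 [258.8 275.4] [0.4419 0.2489 0.0907]
scene handle 0.82 [284.2 261.2] [0.4445 0.3216 0.0707]
scene cup 0.66 [238.8 312.7] [ 0.4028  0.0871 -0.007 ]
scene spice 0.84 [253.6 212.4] [ 0.6416  0.271  -0.007 ]
```

Request:
{"method": "servo_tool", "body": {
  "commands": [
    [30,0,0,15,0],
    [30,0,0,15,0],
    [30,0,0,6,0],
    [30,0,0,0,0],
    [0,0,0,0,0],
    [0,0,0,0,0],
    [0,0,0,0,0],
    [0,0,0,0,0]
  ]
}}

```text
clock: 16.08
eef_pos: [0.446, 0.2487, 0.0812]
tool_rot: [0.01, 1.0, 0.0, 0.0]
ft_force: [0.4, 0.3, 0.4]
grip_width: 0.0086
grasp_force: 60.8
```

Request:
{"method": "servo_tool", "body": {
  "commands": [
    [0,0,0,1,0],
    [0,0,0,1,0],
    [0,0,0,1,0],
    [0,0,0,1,0],
    [0,0,0,0,0]
  ]
}}

```text
clock: 16.7
eef_pos: [0.4461, 0.2487, 0.0769]
tool_rot: [0.01, 1.0, 0.0, 0.0]
ft_force: [0.3, 0.4, 3.6]
grip_width: 0.0089
grasp_force: 61.3
```

Request:
{"method": "servo_tool", "body": {
  "commands": [
    [0,0,0,1,0],
    [0,0,0,1,0],
    [0,0,0,0,0]
  ]
}}

```text
clock: 17.08
eef_pos: [0.446, 0.2487, 0.0749]
tool_rot: [0.01, 1.0, 0.0, 0.0]
ft_force: [-0.1, 1.0, 3.2]
grip_width: 0.0087
grasp_force: 61.3
```

Request:
{"method": "servo_tool", "body": {
  "commands": [
    [0,0,0,1,0],
    [0,0,0,1,0],
    [0,0,0,0,0]
  ]
}}

```text
clock: 17.45
eef_pos: [0.446, 0.2487, 0.0729]
tool_rot: [0.01, 1.0, 0.0, 0.0]
ft_force: [0.1, 0.6, 3.1]
grip_width: 0.0084
grasp_force: 61.4
```

Request:
{"method": "servo_tool", "body": {
  "commands": [
    [0,0,0,1,0],
    [0,0,0,1,0],
    [0,0,0,0,0]
  ]
}}

```text
clock: 17.82
eef_pos: [0.446, 0.2487, 0.0709]
tool_rot: [0.01, 1.0, 0.0, 0.0]
ft_force: [1.6, -0.3, 4.6]
grip_width: 0.0087
grasp_force: 61.4
```

Request:
{"method": "servo_tool", "body": {
  "commands": [
    [0,0,0,1,0],
    [0,0,0,1,0],
    [0,0,0,0,0]
  ]
}}

```text
clock: 18.2
eef_pos: [0.446, 0.2487, 0.0689]
tool_rot: [0.01, 1.0, 0.0, 0.0]
ft_force: [1.6, 1.5, 5.7]
grip_width: 0.0085
grasp_force: 61.5
```

Request:
{"method": "servo_tool", "body": {
  "commands": [
    [0,0,0,1,0],
    [0,0,0,1,0],
    [0,0,0,0,0]
  ]
}}

```text
clock: 18.58
eef_pos: [0.4459, 0.2487, 0.0669]
tool_rot: [0.01, 1.0, 0.0, 0.0]
ft_force: [0.9, 1.1, 5.4]
grip_width: 0.0086
grasp_force: 61.5
```

Request:
{"method": "servo_tool", "body": {
  "commands": [
    [0,0,0,1,0],
    [0,0,0,1,0],
    [0,0,0,0,0]
  ]
}}

```text
clock: 18.95
eef_pos: [0.446, 0.2487, 0.065]
tool_rot: [0.01, 1.0, 0.0, 0.0]
ft_force: [1.4, 1.1, 6.4]
grip_width: 0.0087
grasp_force: 61.6
```

Request:
{"method": "servo_tool", "body": {
  "commands": [
    [0,0,0,1,0],
    [0,0,0,1,0],
    [0,0,0,0,0]
  ]
}}

```text
clock: 19.32
eef_pos: [0.4461, 0.2487, 0.064]
tool_rot: [0.01, 1.0, 0.0, 0.001]
ft_force: [0.2, 0.1, 13.0]
grip_width: 0.0084
grasp_force: 62.7
```

Request:
{"method": "servo_tool", "body": {
  "commands": [
    [0,0,0,1,0],
    [0,0,0,0,0]
  ]
}}

```text
clock: 19.58
eef_pos: [0.4461, 0.2487, 0.0638]
tool_rot: [0.01, 1.0, 0.0, 0.001]
ft_force: [-2.3, -0.9, 17.9]
grip_width: 0.0087
grasp_force: 63.5
```

The force jumps at a depth of about 17 mm. That is beyond any face height, so the pin is through the slot and on the floor. I ease off slightly and turn.

Request:
{"method": "servo_tool", "body": {
  "commands": [
    [0,0,0,-1.3,0],
    [0,0,0,0,0.17],
    [0,0,0,0,0.17],
    [0,0,0,0,0.17],
    [0,0,0,0,0.17],
    [0,0,0,0,0]
  ]
}}

```text
clock: 20.32
eef_pos: [0.446, 0.2486, 0.064]
tool_rot: [0.344, 0.939, 0.0, 0.0]
ft_force: [-0.1, -0.7, 11.0]
grip_width: 0.0086
grasp_force: 62.3
```

```bash
python3 -c "
from h import *
o=status.get_obs();print(o['clock'],o['joint_pos'][5],o['eef_pos'],o['tool_rot'],o['ft_force'],o['ft_torque'])"
```

```text
20.325 1.209931754321556 [0.44598623 0.24858965 0.06404676] [3.43516443e-01 9.39146562e-01 2.56296450e-04 3.49763654e-04] [-0.12042931 -0.71269262 11.00572392] [ 0.00499353  0.04650771 -0.01513397]
```

Turning freely with low moment. I complete the quarter turn.

Request:
{"method": "servo_tool", "body": {
  "commands": [
    [0,0,0,0,0.17],
    [0,0,0,0,0.17],
    [0,0,0,0,0.17],
    [0,0,0,0,0.17],
    [0,0,0,0,0.17],
    [0,0,0,0,0.04],
    [0,0,0,0,0]
  ]
}}

```text
clock: 21.2
eef_pos: [0.4459, 0.2485, 0.0641]
tool_rot: [0.714, 0.7, 0.0, 0.0]
ft_force: [-2.0, -0.8, 11.1]
grip_width: 0.0089
grasp_force: 62.4
```

```bash
python3 -c "
from h import *
o=status.get_obs();print(o['clock'],o['joint_pos'][5],o['eef_pos'],o['tool_rot'],o['ft_force'],o['ft_torque'])"
```

```text
21.2 2.099136328843339 [0.44585704 0.2485322  0.06405533] [7.14052323e-01 7.00092266e-01 2.82986365e-04 1.40719492e-04] [-1.98327536 -0.77481174 11.11315836] [-0.03387274  0.07847713 -0.02401843]
```

Request:
{"method": "servo_tool", "body": {
  "commands": [
    [0,0,0,-1,0],
    [0,0,0,-1,0],
    [0,0,0,-1,0],
    [0,0,0,0,0]
  ]
}}

```text
clock: 21.7
eef_pos: [0.4458, 0.2485, 0.0663]
tool_rot: [0.714, 0.7, 0.0, 0.0]
ft_force: [1.0, 0.7, 6.1]
grip_width: 0.0086
grasp_force: 61.6
```

Request:
{"method": "servo_tool", "body": {
  "commands": [
    [0,0,0,-0.7,0],
    [0,0,0,0,0]
  ]
}}

```text
clock: 21.95
eef_pos: [0.4458, 0.2485, 0.067]
tool_rot: [0.714, 0.7, 0.0, 0.0]
ft_force: [0.1, 0.5, 5.4]
grip_width: 0.0084
grasp_force: 61.5
```

Request:
{"method": "servo_tool", "body": {
  "commands": [
    [0,0,0,-0.6,0],
    [0,0,0,0,0]
  ]
}}

```text
clock: 22.2
eef_pos: [0.4458, 0.2485, 0.0674]
tool_rot: [0.714, 0.7, -0.0, 0.0]
ft_force: [1.2, 1.1, 4.2]
grip_width: 0.0088
grasp_force: 61.3
```

Request:
{"method": "servo_tool", "body": {
  "commands": [
    [0,0,0,-0.6,0],
    [0,0,0,0,0]
  ]
}}

```text
clock: 22.45
eef_pos: [0.4457, 0.2485, 0.0675]
tool_rot: [0.714, 0.7, -0.0, 0.0]
ft_force: [3.3, 1.2, -0.7]
grip_width: 0.0088
grasp_force: 60.7
```

The stud is caught: the pull is now resisted at 67.5 mm, about 3 mm above the floor. I release the wing, straight up. The opening is limited so the fingers do not reach the handle.

Request:
{"method": "servo_tool", "body": {
  "commands": [
    [25,0,0,0,0],
    [25,0,0,0,0],
    [25,0,0,0,0],
    [25,0,0,-10,0],
    [25,0,0,-30,0],
    [25,0,0,-40,0],
    [25,0,0,-50,0],
    [25,0,0,0,0]
  ]
}}

```text
clock: 23.45
eef_pos: [0.4484, 0.25, 0.2034]
tool_rot: [0.714, 0.7, 0.005, 0.001]
ft_force: [-0.0, 0.3, -0.5]
grip_width: 0.0248
grasp_force: 0.0
```

```bash
python3 - <<'E'
from fit import *
for c in ('top','scene'):
    p,d=shot(c); X=cloud(c,d)
    for n,x,y,r in (('wing',.446,.2485,.022),('handle',.447,.311,.03)):
        m=(np.hypot(X[:,0]-x,X[:,1]-y)<r)&(X[:,2]<.13)
        if m.any():
            h=X[m]; w=h[h[:,2]>.058]; print(c,n,m.sum(),'zmax',np.round(np.percentile(h[:,2],[50,95,100]),4),'ext',np.round(np.ptp(w[:,:2],axis=0),3) if len(w) else '')
    r=fit({c:p},cov(c,.0457),np.array([.4475,.3205,-.018]),w=2);print(c,np.round(r[0],4),r[1])
    for l in ('cup','spice'):
        print(l,[(round(q['p'],2),np.round(q['pixel'],1)) for q in viewer.spot_point(c,l)[:1]])
    m=(abs(X[:,2]-.0457)<.006)&(abs(X[:,0]-.448)<.065)&(abs(X[:,1]-.31)<.09); Y=X[m]; print('plane',np.round(np.linalg.lstsq(np.c_[Y[:,:2],np.ones(m.sum())],Y[:,2],rcond=None)[0],4))
E
```

```text
top wing 234 zmax [0.0468 0.0827 0.0846] ext [0.015 0.034]
top [ 0.4498  0.3167 -0.0198] 0.4380722560086767
cup [(0.61, array([258.4, 283.2]))]
spice [(0.78, array([176.1, 209.4]))]
plane [-0.0016  0.002   0.046 ]
scene wing 199 zmax [0.0477 0.0818 0.0828] ext [0.012 0.034]
scene handle 378 zmax [0.0466 0.0787 0.0811] ext [0.059 0.012]
scene [ 0.4466  0.3213 -0.0127] 0.18440572803094726
cup [(0.82, array([236.7, 312.6]))]
spice [(0.67, array([258.8, 210.8]))]
plane [-0.0008  0.0013  0.0457]
```

After release the wing top is at 82 mm, about 13 mm down. The wing lies along the cover's y, the sheet is flat, and the cup and jar are unmoved.

```bash
python3 -c "
from workcell import bot
print(bot.job_done())"
```

```text
the job is handed in; nothing more can be done
None
```

The cover lies flat on the cassette with its tongue under the lip, the stud is turned a quarter turn clockwise and stays locked down after release, and the job is handed in at about 24 s; the stud never read more than 18 N, the cup and spice jar look unmoved, and the verdict was not reported back.

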